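# Seat the culture dish in the colony counter and zero the count

### The arm

A 6-joint arm with a two-finger parallel gripper is mounted at the origin on the work surface. World frame = base frame: x ahead of the robot, y to its left, z up, the work surface at z = 0. Lengths are in mm, angles in rad, forces in N, time in s.
With the tool pointing down it reaches from about 300 to 775 mm from the base axis. Payload 14.6 kg.
Tool frame: the origin (TCP) lies on the centre line of the jaws, within the pads' length; the fingertips stand 8 mm ahead of it and the grasp point (between the pads) lies 11 mm behind it; z points along the fingers, y is the direction in which the jaws open and shut (so a half turn about z gives the same grasp; the last joint's range is limited). The gripper opens to 94 mm and grips with 3 to 60 N. Pads are 16 mm wide; open, the fingers measure 119 mm over their backs; the gripper's body (75 mm by 177 mm) begins 78 mm behind the grasp point.
Start: joints at [-1.29, 0.3, 1.521, -0, 1.321, -0.067], TCP at [187.449, -517.061, 177.046] pointing down, gripper open.
Joint ranges: [-3.03, 3.03], [-0.79, 2.21], [0.23, 2.52], [-1.04, 4.18], [0, 3.07], [-2.55, 2.55]. Speed limits (rad/s): [2.22, 2.22, 2.57, 3.14, 3.14, 3.14].

### API

Orientations are given as [roll, pitch, yaw] about the fixed x, y, z axes, in that order (R = Rz(yaw) Ry(pitch) Rx(roll)).
In Python, from cell import read_state, cams, manip gives the robot as it stands.
- The arm moves only by the shell command python3 -m handwheel 'ROWS' [OPENING] [FORCE]. ROWS is JSON, a list of rows, each a list of 4 numbers: the shift along the tool's x, y, z in m, then the turn about the tool's z in degrees. In form: [[dx, dy, dz, turn], ...]. A call has 1 to 5 rows; each row is the pose to reach, as a shift and turn from the pose measured when the call began, along the tool's axes at that moment; what a row does not reach only later rows make up. A row lasts 1/8 s, in which the tool goes at most 62.5 mm and 10.7 degrees, less where a joint would pass 70% of its speed; a pose out of reach is approached as far as the arm can. A call with a gripper value outside its range is refused whole. OPENING is the closure, from 0 (fully open) to 1 (shut), set as the call begins (- or left out, the last holds). The fingers move at their own pace and stop on an object; FORCE is the grip in N (left out, the last holds). Time passes only in rows, so rows that repeat a pose let the fingers close. It gives the time, the measured TCP pose, the force and the opening at its end, in the units of the state.
- read_state(): the state, without advancing time (a new reading comes with each control period).
- cams.camera(name): name is "scene" or "top" or "wrist"; returns the picture (384x512x3 uint8, red, green, blue); there is no depth.
- cams.get_calibration(name): a dict with "vertical_fov" (degrees; the focal length in pixels is half the picture's height over the tangent of half this angle, whatever the lens; pixels are square), "cx", "cy" (the principal point, pixels), "R" (3x3) and "t" (3): a world point X has camera coordinates R X + t. Camera axes: x right, y down, z forward; pixel columns grow to the right and rows downward; lengths in mm; the calibration is good to about 2 mm. The wrist camera is an equidistant fisheye: a pixel r from the principal point sees the ray r / f radians off the axis. A picture is of the moment at which its call begins: read the wrist's pose just before it. get_calibration takes no time and is no camera call; for the wrist camera it gives the pose at the moment of the call.
- manip.sign_off(): hands the job in, once; it reports no verdict.
The state is a dict: "clock": time; "joints": joint angles; "qd": joint speeds; "effort": joint torques, N m; "eef_pos": TCP position; "eef_rot": TCP orientation; "wrist_force": force on the tool from outside, world axes, zero at the start; "moment": the same for the moment, N m; "finger_gap": finger opening in mm.
Only numpy, scipy, OpenCV 4.12 (cv2) and the standard library are available. Lean on these libraries where they do the work, as an engineer would, in place of code of your own. Each camera call takes 0.05 s, during which the arm holds its last target. There are 200 camera calls.

### The job

Gently nudge the large closed culture dish lying on the colony counter's deck across the deck, without picking it up, until it drops over the edge of the round dark recess and sits flat, fully home on the bottom. Then press the round zero key, at the right-hand end of the key row as seen from the robot, fully down and let it come back up, so that the count starts from nothing. Do not press the zero key before the dish is home, do not press the two oblong keys, and leave the small plate on the deck and everything else where it is.

Things in the scene. Friction and masses are not known exactly. Their poses are not given: they have to be found in the camera images.
- dish: Closed clear plastic Petri dish with brown agar, a flat disc 90 mm across and 15 mm tall with plain upright sides, 35 to 65 g, lying loose on the colony counter's deck to the left or right of the recess, its centre about 95 to 116 mm from the recess centre. Origin at the centre of its underside, z up. It slides easily. As it is pushed over the recess its leading edge dips first; the trailing edge drops in when the dish is nearly concentric with the recess.
- contact_plate: Bystander: small closed agar plate of the same look, 58 mm across and 13 mm tall, lying loose on the deck on the other side of the recess. Origin at the centre of its underside. To be left alone.
- counter: Colony counter, a fixed white-topped instrument. Origin on the table under the centre of the recess; x points from the key strip (front) to the display pod (back), y to its left, z up. Flat deck 72 mm above the table, reaching from x = -152 to +172 mm and y = -172 to +172 mm. The display pod with a pen on top stands along the back, x = +118 to +168 mm, y = -150 to +150 mm, and rises 45 mm above the deck. The deck between the keys and the pod is clear but for the two plates.
- recess (a point): Centre of the floor of the round recess in the deck: dark gridded floor 65 mm above the table, 7 mm below the deck, 94 mm across, upright walls with a 1 mm chamfer at the top, flush metal bezel. Axes as counter. Seated, the dish's origin lies on this point within 2 mm and its lid stands 8 mm above the deck.
- zero_key (a joint): Round sprung zero key, 24 mm across, in the front strip of the deck, at x = -122, y = -120 mm in the counter's frame (right-hand end of the key row seen from the robot). Value 0 up, 0.005 m fully down; it starts to move at about 1.2 N, is fully down at 4 N and springs back.
- zero_key_top (a point): Centre of the top of the round zero key, 8 mm above the deck when up. It moves down with the key.
- mode_key (a joint): Oblong sprung key (16 by 26 mm, 8 mm above the deck) centred at x = -122, y = -60 mm in the counter's frame, 60 mm to the left of the zero key. 0 up, 0.005 m down. Not to be pressed.
- tone_key (a joint): Second oblong key of the same size at x = -122, y = 0 mm in the counter's frame. 0 up, 0.005 m down. Not to be pressed.
- jar: Bystander: specimen jar with red cap, 62 mm across, 68 mm tall, on the table beside the counter. Origin at the centre of its underside.
- diluent: Bystander: small bottle with blue cap, 56 mm across, 115 mm tall, on the table. Origin at the centre of its underside.
- marker: Bystander: marker pen 13 mm thick, 130 mm long, lying on the table beside the counter. Origin under its middle, x along the pen.
- dish_stack: Bystander: stack of four spare Petri dishes, 90 mm across, 60 mm tall, on the table. Origin at the centre of its underside.
- pipette: Bystander: hand pipette lying on the table, about 290 mm long, 30 mm thick. Origin underneath near its middle, x along it towards its nozzle.
Things that resemble listed ones, but are neither listed nor needed, are in the scene too. What is shaped like the dish but green is not meant.

How it is judged:
By the outcome, as a careful person would: the job done as asked, in the order asked, and still so for the second after the job is handed in, with the robot touching nothing.
It also fails if it takes over 50 s, if anything falls off the work surface, if the arm or the gripper's body presses on something with over 40 N, if the wrist force passes 120 N, or if a joint passes its speed limit or range.

## Working session

There is one attempt and no reset: what is moved stays moved. The work goes in short steps, Python scripts to look and compute and a shell command to move; the robot and the scene stay as the last step left them, time stands still between calls to the robot, and variables do not carry over. Pictures are saved under pics/ and viewed, about 8 in all and at most 12, crops included, and the job is handed in when it is done.

```bash
mkdir -p pics; ls
python3 - <<'E'
from cell import read_state,cams
import cv2,numpy as np
for n in("scene","top"):
    im=cams.camera(n); cv2.imwrite(f"pics/{n}0.png",cv2.resize(im[:,:,::-1],(800,600),interpolation=cv2.INTER_CUBIC))
    c=cams.get_calibration(n);print(n,c)
s=read_state();print(s['eef_pos'],s['eef_rot'],s['clock'],s['finger_gap'])
E
```

```text
pics
scene {'vertical_fov': 44.27455356329188, 'cx': 256.8140604207598, 'cy': 187.70321493837196, 'R': array([[ 0.76384679,  0.64518478, -0.01657329],
       [ 0.37365329, -0.46302153, -0.80373769],
       [-0.52623312,  0.6077398 , -0.59475293]]), 't': array([-454.59259352, -136.31317432, 1698.76899221])}
top {'vertical_fov': 48.83227148140675, 'cx': 254.4180037723604, 'cy': 193.85291044598134, 'R': array([[-0.02052087, -0.99955068, -0.02184804],
       [-0.99168694,  0.02312617, -0.12657882],
       [ 0.1270272 ,  0.01906891, -0.99171592]]), 't': array([  50.31740457,  593.02733944, 1229.24318775])}
[ 187.37403123 -516.81406478  176.53924525] [-3.14053848e+00 -5.99013327e-05  3.47837602e-01] 0.1 93.89835542369008
```

View pics/top0.png

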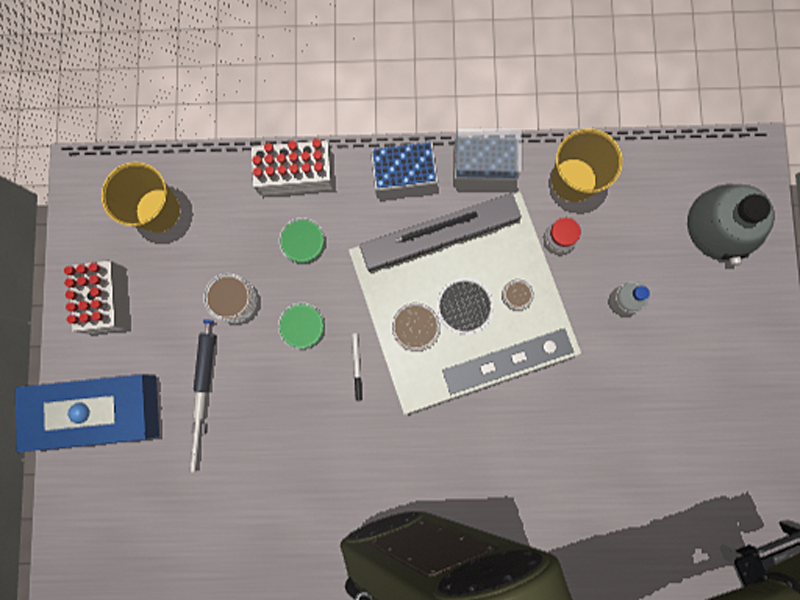

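View pics/scene0.png

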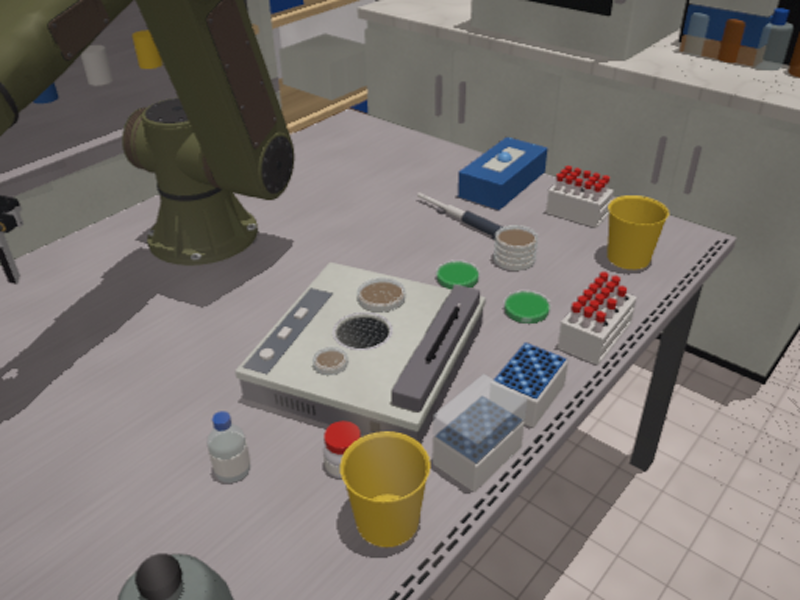

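Top view: the dish is the large brown disc on the deck at (415,327). Things it could be confused with are the small plate (517,294), the stack (230,298) and the green discs (302,241) and (302,326). The recess is at (465,306) and the round key at (549,347). Next, one close crop of the deck.

Run:
```python
from cell import cams
import cv2
im=cams.camera("top")[115:275,215:375]  # x5
cv2.imwrite("pics/crop1.png",cv2.resize(im[:,:,::-1],(600,600),interpolation=cv2.INTER_CUBIC))
```

```text
(no output)
```

View pics/crop1.png

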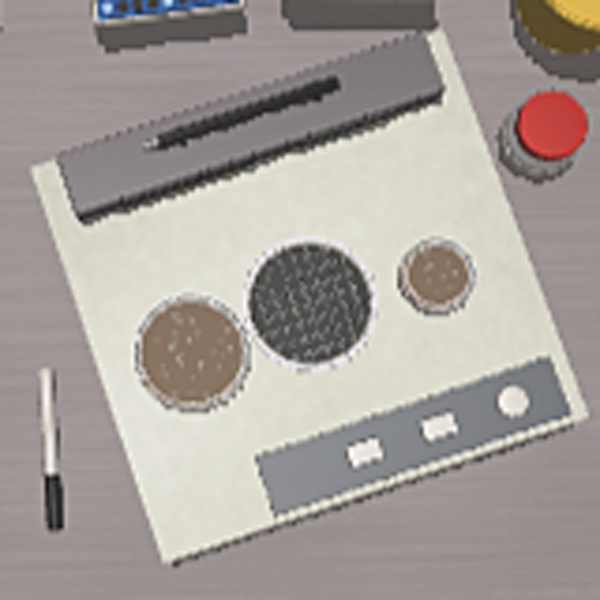

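Crop: dish (192,352), recess (311,304), small plate (437,274), and keys zero (513,402), mode (439,426), tone (365,453). Deck corners are (33,167), (168,562), (588,412) and (435,30).

```bash
cat > h.py <<'E'
import numpy as np
from cell import cams,read_state
def ray(name,u,v,z,c=None):
    c=c or cams.get_calibration(name);f=192/np.tan(np.radians(c['vertical_fov'])/2)
    dx,dy=u-c['cx'],v-c['cy']
    if name=="wrist":
        r=np.hypot(dx,dy);a=r/f;d=np.array([dx/r*np.sin(a),dy/r*np.sin(a),np.cos(a)])
    else: d=np.array([dx/f,dy/f,1])
    R=c['R'];o=-R.T@c['t'];w=R.T@d
    return o+w*(z-o[2])/w[2]
def Rz(a): return np.array([[np.cos(a),-np.sin(a)],[np.sin(a),np.cos(a)]])
E
python3 - <<'E'
from h import *
P=dict(dish=(192,351,87),rec=(311,304,72),plate=(437,273,85),zero=(513,402,80),mode=(439,426,80),tone=(365,453,80),bl=(33,167,72),fl=(168,562,72),fr=(588,412,72),br=(435,30,72))
L=dict(rec=(0,0),zero=(-122,-120),mode=(-122,-60),tone=(-122,0),bl=(172,172),fl=(-152,172),fr=(-152,-172),br=(172,-172))
W={}
for k,(x,y,z) in P.items():
    W[k]=ray("top",215+(x+.5)/3.75-.5,115+(y+.5)/3.75-.5,z)[:2];print(k,W[k].round(1))
from scipy.optimize import least_squares
f=lambda p:np.concatenate([Rz(p[2])@np.array(L[k])+p[:2]-W[k] for k in L])
r=least_squares(f,[500,0,0.3]);p=r.x;print(p,np.degrees(p[2]),r.fun.reshape(-1,2).round(1).tolist())
for k in("dish","plate"): print(k,Rz(-p[2])@(W[k]-p[:2]))
print("zero",Rz(p[2])@[-122,-120]+p[:2])
E
```

```text
dish [545.4   4.5]
rec [581.3 -88.7]
plate [ 601.5 -185. ]
zero [ 501.6 -239.2]
mode [ 484.5 -182.2]
tone [ 465.2 -125.2]
bl [695. 126.]
fl [386.1  26.5]
fr [ 493.1 -297.6]
br [ 797.5 -193.9]
[ 5.82315087e+02 -8.77752757e+01  3.14783529e-01] 18.035767657445767 [[1.0, 0.9], [1.9, -0.5], [0.4, -0.4], [1.1, -0.3], [-2.4, 3.0], [-1.5, 2.2], [-2.1, -0.8], [1.7, -4.1]]
dish [-6.49876219 99.16483095]
plate [-11.86902558 -98.33690433]
zero [ 503.46302625 -239.65138502]
```

```bash
cat >> h.py <<'E'
from scipy.spatial.transform import Rotation as Ro
def to(x,y,z,yawdeg):
    s=read_state();R=Ro.from_euler('xyz',s['eef_rot']).as_matrix()
    d=R.T@(np.array([x,y,z])-s['eef_pos'])
    t=-((yawdeg-np.degrees(s['eef_rot'][2])+180)%360-180)
    print("rows",(d/1000).round(4),round(t,1),"|",s['eef_pos'].round(1),np.degrees(s['eef_rot']).round(1),s['wrist_force'].round(2),round(s['finger_gap'],1),round(s['clock'],2))
E
python3 -m handwheel '[[0.51,-0.44,0,-91],[0.51,-0.44,0,-91],[0.51,-0.44,0,-91],[0.51,-0.44,0,-91],[0.51,-0.44,0,-91]]' 0.47
python3 -c "
from h import *
to(518,74,160,111.4)"
```

```text
clock: 0.78
eef_pos: [340.8, -242.6, 177.1]
eef_rot: [3.141, -0.0, 1.291]
wrist_force: [0.9, -0.8, -0.8]
finger_gap: 50.3
rows [0.3533 0.0829 0.0173] -37.4 | [ 340.8 -242.6  177.1] [180.  -0.  74.] [ 0.87 -0.83 -0.77] 50.3 0.78
```

```bash
python3 -m handwheel '[[0.353,0.083,0,-37.4],[0.353,0.083,0,-37.4],[0.353,0.083,0,-37.4],[0.353,0.083,0,-37.4],[0.353,0.083,0,-37.4]]' >/dev/null
python3 -m handwheel '[[0.062,0.014,0.01,0],[0.06,0.014,0.017,0],[0.06,0.014,0.017,0]]'
python3 - <<'E'
from h import *
import cv2
to(518,74,110,111.4)
c=cams.get_calibration("wrist");im=cams.camera("wrist");print(c)
cv2.imwrite("pics/w1.png",cv2.resize(im[:,:,::-1],(800,600),interpolation=cv2.INTER_CUBIC))
E
```

```text
clock: 1.78
eef_pos: [484.1, 91.2, 159.7]
eef_rot: [-3.141, -0.0, 1.946]
wrist_force: [0.0, 0.1, -0.4]
finger_gap: 50.0
rows [-0.0284  0.0253  0.0497] 0.1 | [484.1  91.2 159.7] [-180.    -0.   111.5] [ 0.03  0.12 -0.41] 50.0 1.77
{'vertical_fov': 65.70646984690485, 'cx': 257.74457153939704, 'cy': 192.2643117368115, 'R': array([[ 9.30346841e-01,  3.66680363e-01,  5.15617296e-04],
       [ 3.54427229e-01, -8.99616709e-01,  2.55090408e-01],
       [ 9.40005015e-02, -2.37139807e-01, -9.66917069e-01]]), 't': array([-484.56343169, -111.80256578,  350.01609639])}
```

View pics/w1.png

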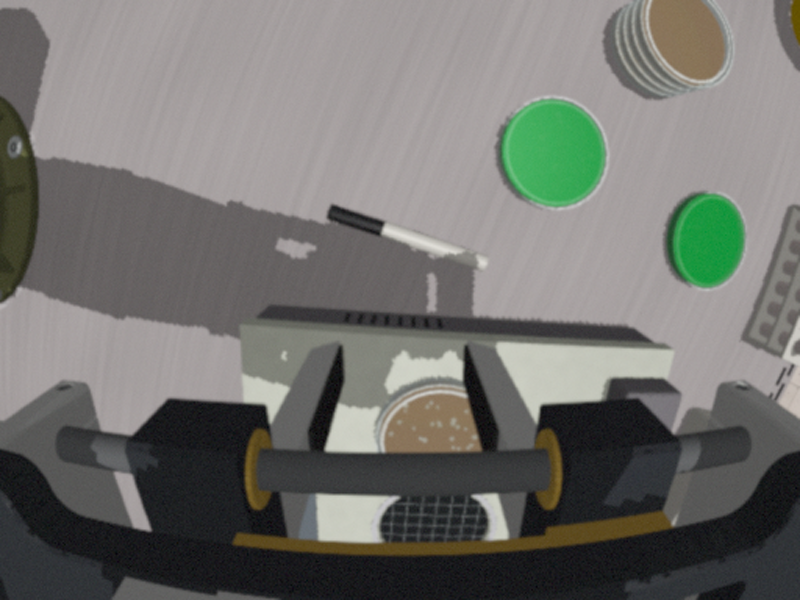

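Wrist view: the dish is between and ahead of the fingers, with its rim's near edge at (440,385) and left edge at (376,430). The recess spans x 378–490 at row 522. I'll check this against the top-camera fix.

Run:
```python
from h import *
c=cams.get_calibration("wrist");f=192/np.tan(np.radians(c['vertical_fov'])/2)
def proj(X):
    q=c['R']@X+c['t'];a=np.arctan2(np.hypot(q[0],q[1]),q[2]);n=q[:2]/np.hypot(q[0],q[1])
    return (np.array([c['cx'],c['cy']])+n*a*f+.5)*1.5625-.5
t=np.linspace(0,2*np.pi,200)
for n,(x,y,z,r) in dict(dish=(545.4,4.5,87,45),rec=(581.8,-88.2,72,47)).items():
    P=np.array([proj(np.array([x+r*np.cos(a),y+r*np.sin(a),z])) for a in t])
    print(n,P.min(0),P.max(0),"at 522:",sorted(P[np.argsort(abs(P[:,1]-522))[:4],0]))
to(518,74,110,111.4)
```

```text
dish [373.87945906 383.90178724] [500.74701928 490.65975414] at 522: [np.float64(431.7600517390306), np.float64(433.6460955879817), np.float64(435.534907979992), np.float64(437.4249042474485)]
rec [376.08677284 486.53570254] [487.89665443 565.79143385] at 522: [np.float64(376.62221638012284), np.float64(376.89852067298534), np.float64(487.86647927351447), np.float64(487.8966544349224)]
rows [-0.0277  0.0252  0.0502] 0.0 | [484.4  90.6 160.2] [180.   -0.  111.4] [-0.4  -0.63  1.08] 50.0 1.82
```

Agreement within ~1.5 mm. Move behind the dish, then descend.

```bash
python3 -m handwheel '[[-0.028,0.025,0.02,0],[-0.028,0.025,0.05,0],[-0.028,0.025,0.072,0],[-0.028,0.025,0.074,0],[-0.028,0.025,0.0745,0]]'
python3 -c "
from h import *
to(581.8-45.4*.3655,-88.2+45.4*.931,85,111.4)"
```

```text
clock: 2.45
eef_pos: [518.5, 72.9, 86.8]
eef_rot: [3.14, 0.0, 1.944]
wrist_force: [0.8, -0.0, 0.2]
finger_gap: 49.5
rows [-0.1277  0.0002  0.0018] -0.0 | [518.5  72.9  86.8] [179.9   0.  111.4] [ 0.77 -0.05  0.21] 49.5 2.45
```

```bash
python3 -m handwheel '[[-0.01,0,0.0015,0],[-0.018,0,0.0018,0],[-0.023,0,0.0018,0],[-0.027,0,0.0018,0],[-0.031,0,0.0018,0]]'
python3 -m handwheel '[[-0.005,0,0,0],[-0.010,0,0,0],[-0.015,0,0,0],[-0.020,0,0,0],[-0.025,0,0,0]]'
python3 -m handwheel '[[-0.005,0,0,0],[-0.010,0,0,0],[-0.015,0,0,0],[-0.020,0,0,0],[-0.025,0,0,0]]'
python3 -c "
from h import *
to(581.8-45.4*.3655,-88.2+45.4*.931,85,111.4)"
```

```text
clock: 3.08
eef_pos: [529.8, 43.9, 85.0]
eef_rot: [3.14, 0.0, 1.944]
wrist_force: [-0.1, -0.3, 0.7]
finger_gap: 49.6
clock: 3.7
eef_pos: [539.1, 20.3, 85.0]
eef_rot: [3.14, 0.0, 1.944]
wrist_force: [-0.4, -0.2, 0.2]
finger_gap: 50.0
clock: 4.32
eef_pos: [548.4, -3.3, 85.0]
eef_rot: [3.14, 0.0, 1.944]
wrist_force: [-0.5, 0.6, 0.4]
finger_gap: 49.7
rows [-0.0458  0.0002  0.    ] -0.0 | [548.4  -3.3  85. ] [179.9   0.  111.4] [-0.51  0.6   0.36] 49.7 4.33
```

```bash
python3 -m handwheel '[[-0.005,0,0,0],[-0.010,0,0,0],[-0.015,0,0,0],[-0.019,0,0,0],[-0.023,0,0,0]]'
python3 -m handwheel '[[-0.003,0,0,0],[-0.006,0,0,0],[-0.009,0,0,0],[-0.012,0,0,0],[-0.014,0,0,0]]'
python3 - <<'E'
from h import *
import cv2
to(581.8-45.4*.3655,-88.2+45.4*.931,85,111.4)
for n in("wrist","scene"):
    im=cams.camera(n)
    im=im[200:384,160:400] if n=="wrist" else im[165:275,150:320]
    cv2.imwrite(f"pics/{n}2.png",cv2.resize(im[:,:,::-1],None,fx=3,fy=3,interpolation=cv2.INTER_CUBIC))
a=cv2.imread("pics/wrist2.png");b=cv2.imread("pics/scene2.png")
h=min(a.shape[0],b.shape[0]);m=np.hstack([a[:, :],cv2.copyMakeBorder(b,0,a.shape[0]-b.shape[0],0,0,cv2.BORDER_CONSTANT)])
cv2.imwrite("pics/m2.png",cv2.resize(m,(800,int(m.shape[0]*800/m.shape[1]))))
E
```

```text
clock: 4.95
eef_pos: [556.8, -24.9, 85.0]
eef_rot: [3.14, 0.0, 1.944]
wrist_force: [-0.5, -0.2, -1.2]
finger_gap: 49.9
clock: 5.58
eef_pos: [562.0, -38.2, 85.0]
eef_rot: [3.14, 0.0, 1.944]
wrist_force: [-0.1, 0.4, 0.2]
finger_gap: 49.8
rows [-0.0084  0.0002  0.    ] -0.0 | [562.  -38.2  85. ] [179.9   0.  111.4] [-0.11  0.41  0.22] 49.8 5.58
```

View pics/m2.png

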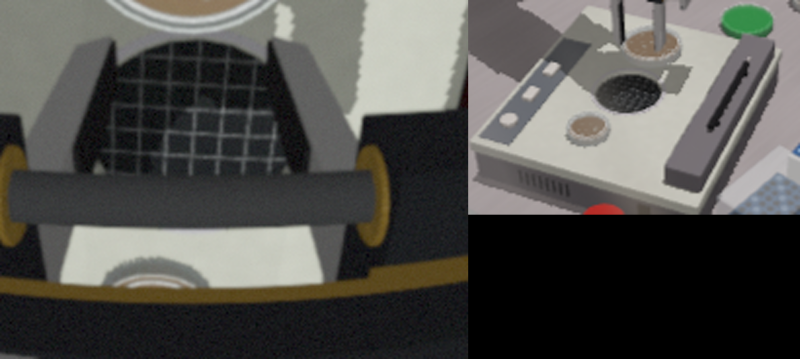

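The dish seems not to have moved, though the fingers are past it, which is unexpected. I'll look closer before doing anything else.

Run:
```python
from h import *
import cv2
s=read_state();print(s['eef_pos'],s['clock'])
im=cams.camera("scene");c=cams.get_calibration("scene");f=192/np.tan(np.radians(c['vertical_fov'])/2)
im=im[135:255,170:330];k=5
b=cv2.resize(im[:,:,::-1],None,fx=k,fy=k,interpolation=cv2.INTER_CUBIC)
y=s['eef_rot'][2];ty=np.array([np.sin(y),-np.cos(y),0])
def pr(X):
    q=c['R']@X+c['t'];return (np.array([q[0]/q[2]*f+c['cx']-170,q[1]/q[2]*f+c['cy']-135])+.5)*k
for g in(-25,25):
    p=pr(s['eef_pos']+ty*g-[0,0,8]);print("tip",p);cv2.circle(b,tuple(int(v) for v in p),4,(0,0,255),1)
for X,col in(((545.4,4.5,87),(255,0,0)),((581.8,-88.2,72),(0,255,0))):
    p=pr(np.array(X));cv2.circle(b,tuple(int(v) for v in p),4,col,1)
cv2.imwrite("pics/s3.png",b)
```

```text
[561.92283141 -38.13684466  84.99222825] 5.675
tip [304.73011604 309.91820821]
tip [387.51908955 326.3017271 ]
```

View pics/s3.png

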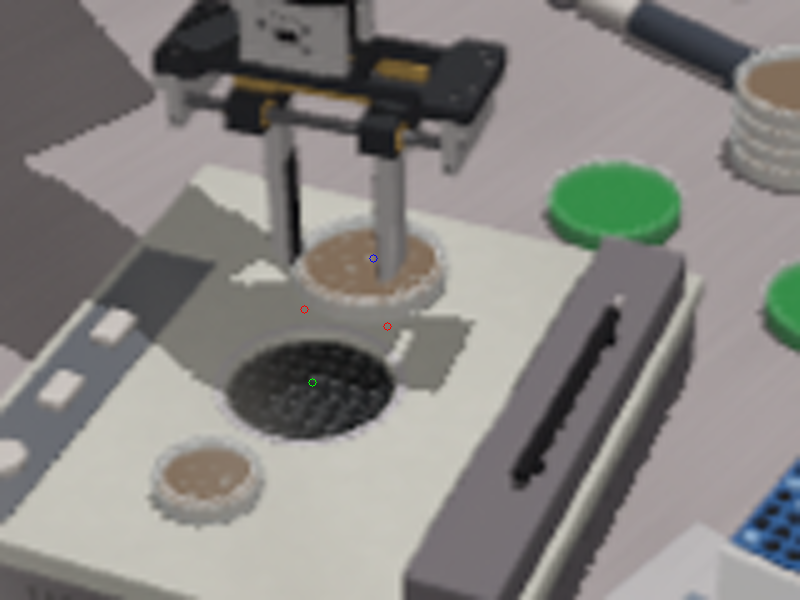

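Run:
```python
from h import *
s=read_state();print(s['joints'].round(4) if hasattr(s['joints'],'round') else s['joints'])
def proj(n,X):
    c=cams.get_calibration(n);f=192/np.tan(np.radians(c['vertical_fov'])/2)
    q=c['R']@X+c['t'];r=np.hypot(q[0],q[1]);a=np.arctan2(r,q[2]) if n=="wrist" else r/q[2]
    return np.array([c['cx'],c['cy']])+q[:2]/r*a*f
t=np.linspace(0,2*np.pi,200)
k=800/(3*(240+170))*3
for n,(x,y,z,r) in dict(dish=(545.4,4.5,87,45),rec=(581.8,-88.2,72,47)).items():
    P=np.array([(proj("wrist",np.array([x+r*np.cos(a),y+r*np.sin(a),z]))-[160,200])*k for a in t]);print(n,P.min(0),P.max(0))
y=s['eef_rot'][2];ty=np.array([np.sin(y),-np.cos(y),0])
for g in(-25,25): print("tip wrist crop",(proj("wrist",s['eef_pos']+ty*g-[0,0,8])-[160,200])*k)
y=.348;ty=np.array([np.sin(y),-np.cos(y),0])
for g in(-47,47): print("start tip scene800",proj("scene",np.array([187.4,-517,169])+ty*g)*1.5625)
```

```text
[-1.3290e-01  4.1870e-01  1.5847e+00  4.0000e-04  1.1370e+00 -5.0590e-01]
dish [  64.8219513 -211.9141385] [313.51696367  33.93370523]
rec [82.24833211 39.14158099] [296.97142457 224.14404534]
tip wrist crop [125.3465472   26.75412501]
tip wrist crop [252.28525515  26.68120118]
start tip scene800 [ 19.75777573 299.81867811]
start tip scene800 [-24.50609351 334.13234857]
```

In the scene crop, the real tips at (293,265) and (390,283) lie ~45 px above where the stated tool geometry puts them, (305,310) and (388,326). So the tips are about 30 mm higher than specified, and the fingers passed over the dish without touching it. The wrist view agrees with the reported pose and an unmoved dish. I'll back off behind the dish and find the true tip height by touching the deck lightly.

```bash
python3 -m handwheel '[[0.04,0,-0.005,0],[0.08,0,-0.005,0],[0.117,0,-0.005,0],[0.117,0,0,0],[0.117,0,0,0]]'
python3 -m handwheel '[[0,0,0.008,0],[0,0,0.014,0],[0,0,0.018,0],[0,0,0.020,0],[0,0,0.020,0]]'
python3 - <<'E'
from h import *
import cv2
s=read_state();print(s['eef_pos'],s['wrist_force'],s['clock'])
im=cams.camera("scene");im=im[135:225,200:320]
cv2.imwrite("pics/s4.png",cv2.resize(im[:,:,::-1],None,fx=5,fy=5,interpolation=cv2.INTER_CUBIC))
c=cams.get_calibration("scene");f=192/np.tan(np.radians(c['vertical_fov'])/2)
y=s['eef_rot'][2];ty=np.array([np.sin(y),-np.cos(y),0])
for g in(-25,25):
  for dz in(-8,24,15):
    X=s['eef_pos']+ty*g+[0,0,dz];q=c['R']@X+c['t'];print(g,dz,np.array([q[0]/q[2]*f+c['cx']-199.5,q[1]/q[2]*f+c['cy']-134.5])*5)
E
```

```text
clock: 6.35
eef_pos: [519.3, 70.5, 84.6]
eef_rot: [3.141, 0.0, 1.944]
wrist_force: [-0.3, 0.8, -0.0]
finger_gap: 49.8
clock: 6.98
eef_pos: [519.3, 70.5, 64.6]
eef_rot: [3.141, 0.0, 1.944]
wrist_force: [-0.2, -0.3, 0.1]
finger_gap: 49.8
[519.32410004  70.49902627  64.60865448] [-0.15315471 -0.32454809  0.10965148] 6.975
-25 -8 [225.95727064 225.27049348]
-25 24 [224.26633066 182.05423251]
-25 15 [224.74646422 194.32526372]
25 -8 [303.59044341 239.69629461]
25 24 [302.93208236 196.26300104]
25 15 [303.11903738 208.59676885]
```

View pics/s4.png

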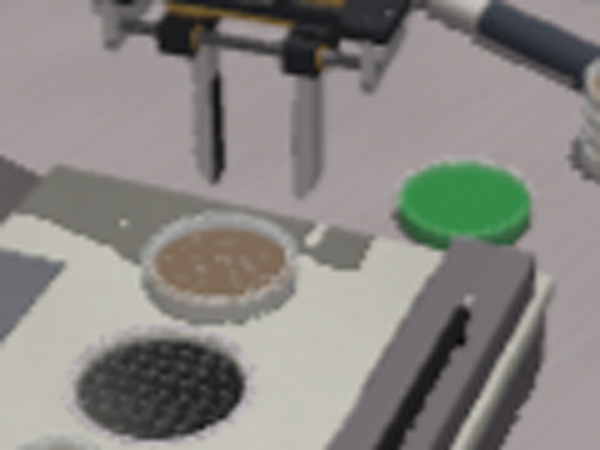

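Tips now at (217,183) and (300,198), which puts them about 23 mm above the reported TCP (tip z ≈ 88). Creep down to contact, slightly forward so the fingers are over the deck.

```bash
python3 -m handwheel '[[-0.008,0,0,0],[-0.008,0,0.006,0],[-0.008,0,0.009,0],[-0.008,0,0.010,0],[-0.008,0,0.010,0]]'
for i in 1 2 3 4; do python3 -m handwheel '[[0,0,0.001,0],[0,0,0.001,0]]' | grep -E "eef_pos|force"; done
```

```text
clock: 7.65
eef_pos: [522.3, 63.2, 54.7]
eef_rot: [3.141, 0.0, 1.944]
wrist_force: [-1.0, 0.3, 0.3]
finger_gap: 49.8
eef_pos: [522.2, 63.2, 53.7]
wrist_force: [-0.8, -0.7, -0.5]
eef_pos: [522.2, 63.2, 52.6]
wrist_force: [-0.3, -0.3, -0.1]
eef_pos: [522.2, 63.2, 51.5]
wrist_force: [-0.9, 0.2, -0.2]
eef_pos: [522.1, 63.2, 50.4]
wrist_force: [0.1, -0.5, -0.2]
```

```bash
for i in 1 2 3 4; do python3 -m handwheel '[[0,0,0.001,0],[0,0,0.001,0]]' | grep -E "eef_pos|force"; done
```

```text
eef_pos: [522.1, 63.2, 49.3]
wrist_force: [-0.2, 0.6, 0.3]
eef_pos: [522.0, 63.2, 48.2]
wrist_force: [-0.0, 0.4, 0.8]
eef_pos: [521.9, 63.2, 47.1]
wrist_force: [0.4, 0.4, -0.0]
eef_pos: [521.9, 63.2, 46.1]
wrist_force: [-0.2, -0.8, -0.6]
```

```bash
for i in 1 2 3; do python3 -m handwheel '[[0,0,0.001,0],[0,0,0.001,0]]' | grep -E "eef_pos|force"; done
python3 - <<'E'
from h import *
import cv2
s=read_state();print(s['eef_pos'],s['wrist_force'],s['clock'])
im=cams.camera("scene");im=im[145:225,210:310]
cv2.imwrite("pics/s5.png",cv2.resize(im[:,:,::-1],None,fx=6,fy=6,interpolation=cv2.INTER_CUBIC))
E
```

```text
eef_pos: [521.9, 63.2, 45.0]
wrist_force: [-0.1, 0.2, 0.4]
eef_pos: [521.9, 63.2, 43.9]
wrist_force: [0.1, -0.0, -0.8]
eef_pos: [521.9, 63.2, 43.8]
wrist_force: [-4.3, 0.5, 11.5]
[521.94760835  63.19417114  43.82755177] [-4.31997792  0.51077871 11.49309311] 10.4
```

View pics/s5.png

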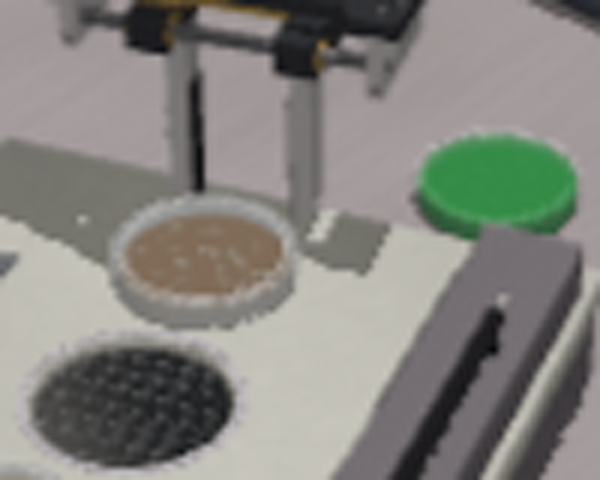

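Deck contact at TCP z = 43.8, so the tips sit 28 mm above the reported TCP. The fingers are behind the dish, whose far rim is at row ~195. Lift 4 mm and push.

```bash
python3 -m handwheel '[[0,0,-0.004,0],[0,0,-0.004,0]]'
python3 -m handwheel '[[-0.005,0,0,0],[-0.010,0,0,0],[-0.015,0,0,0],[-0.020,0,0,0],[-0.025,0,0,0]]'
python3 -c "
from h import *
to(581.8-45.4*.3655,-88.2+45.4*.931,48,111.4)"
```

```text
clock: 10.7
eef_pos: [522.2, 63.2, 48.1]
eef_rot: [3.141, 0.0, 1.944]
wrist_force: [1.1, -0.2, -0.1]
finger_gap: 49.5
clock: 11.32
eef_pos: [531.4, 39.6, 48.1]
eef_rot: [3.141, 0.0, 1.944]
wrist_force: [-0.6, -0.4, -0.5]
finger_gap: 50.3
rows [-0.0919  0.0003  0.0001] -0.0 | [531.4  39.6  48.1] [180.    0.  111.4] [-0.61 -0.37 -0.45] 50.3 11.32
```

```bash
for i in 1 2 3; do python3 -m handwheel '[[-0.005,0,0,0],[-0.010,0,0,0],[-0.015,0,0,0],[-0.020,0,0,0],[-0.025,0,0,0]]'| grep -E "eef_pos|force"; done
python3 - <<'E'
from h import *
import cv2
to(581.8-45.4*.3655,-88.2+45.4*.931,48,111.4)
im=cams.camera("scene");im=im[145:255,190:310]
cv2.imwrite("pics/s6.png",cv2.resize(im[:,:,::-1],None,fx=5,fy=5,interpolation=cv2.INTER_CUBIC))
E
```

```text
eef_pos: [540.6, 16.0, 48.1]
wrist_force: [0.3, 0.0, 0.8]
eef_pos: [549.8, -7.6, 48.1]
wrist_force: [-0.3, 0.2, 1.3]
eef_pos: [559.1, -31.2, 48.1]
wrist_force: [0.3, 0.2, 0.8]
rows [-0.016   0.0003  0.0001] -0.0 | [559.1 -31.2  48.1] [180.    0.  111.4] [0.34 0.24 0.82] 49.6 13.2
```

View pics/s6.png

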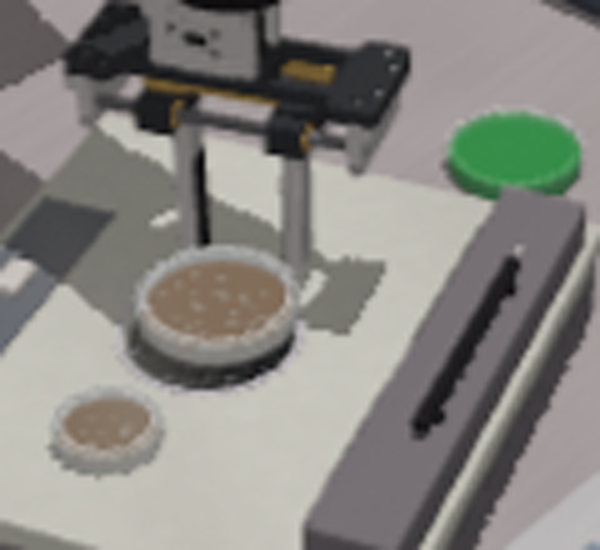

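The dish at (217,305) is now being pushed straight over the recess. Finish slowly, watching the force.

```bash
python3 -m handwheel '[[-0.003,0,0,0],[-0.006,0,0,0],[-0.009,0,0,0],[-0.011,0,0,0],[-0.013,0,0,0]]'| grep -E "eef_pos|force"; for i in 1 2 3; do python3 -m handwheel '[[-0.001,0,0,0],[-0.001,0,0,0]]'| grep -E "eef_pos|force"; done
python3 - <<'E'
from h import *
import cv2
to(581.8-45.4*.3655,-88.2+45.4*.931,48,111.4)
im=cams.camera("scene");im=im[145:255,190:310]
cv2.imwrite("pics/s7.png",cv2.resize(im[:,:,::-1],None,fx=5,fy=5,interpolation=cv2.INTER_CUBIC))
E
```

```text
eef_pos: [564.0, -43.9, 48.1]
wrist_force: [0.3, -0.0, 0.5]
eef_pos: [564.4, -44.8, 48.1]
wrist_force: [-0.2, -0.2, 0.2]
eef_pos: [564.8, -45.8, 48.1]
wrist_force: [-0.2, 0.4, 0.2]
eef_pos: [565.1, -46.8, 48.1]
wrist_force: [-0.5, -0.6, 0.2]
rows [0.0008 0.0004 0.0001] -0.0 | [565.1 -46.8  48.1] [180.    0.  111.4] [-0.54 -0.59  0.2 ] 49.6 14.62
```

View pics/s7.png

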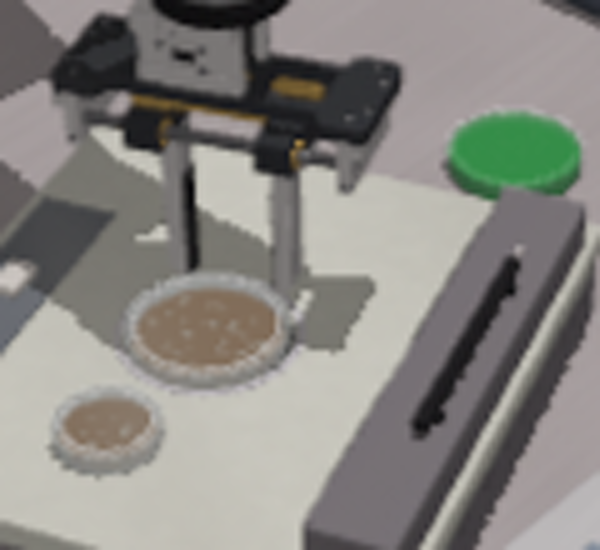

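The dish now looks flush, with no dark gap left. Back off, lift, close the gripper above, and check with the arm clear of the dish.

```bash
python3 -m handwheel '[[0.006,0,0,0],[0.012,0,0,0],[0.012,0,-0.03,0],[0.012,0,-0.075,0],[0.012,0,-0.08,0]]' | grep -E "eef_pos|force"
python3 -c "
from h import *
to(502.5,-239.5,120,111.4)"
```

```text
eef_pos: [561.9, -35.3, 131.1]
wrist_force: [-0.2, -0.6, -0.8]
rows [-0.1684 -0.1298  0.0109] -0.0 | [561.9 -35.3 131.1] [179.7   0.2 111.4] [-0.24 -0.57 -0.8 ] 49.8 15.3
```

```bash
python3 -m handwheel '[[-0.05,-0.038,0,0],[-0.10,-0.076,0,0],[-0.14,-0.11,0,0],[-0.168,-0.13,0,0],[-0.168,-0.13,0.005,0]]' 1 10
python3 - <<'E'
from h import *
import cv2
to(502.5,-239.5,60,111.4)
s=read_state()
A=cams.camera("scene")[150:270,180:300];B=cams.camera("top")[115:235,235:355]
k=3.3
m=np.hstack([cv2.resize(i[:,:,::-1],(396,396),interpolation=cv2.INTER_CUBIC) for i in(A,B)])
t=np.linspace(0,2*np.pi,721)
for n,(u0,v0),off in(("scene",(180,150),0),("top",(235,115),396)):
    c=cams.get_calibration(n);f=192/np.tan(np.radians(c['vertical_fov'])/2)
    def pr(X): q=c['R']@X+c['t'];return (np.array([q[0]/q[2]*f+c['cx']-u0,q[1]/q[2]*f+c['cy']-v0])+.5)*k+[off,0]
    P=[pr(np.array([581.8+45*np.cos(a),-88.2+45*np.sin(a),80])) for a in t]
    print(n,np.min(P,0).round(),np.max(P,0).round())
    p=pr(s['eef_pos']+[0,0,28]);print("tip",p.round());p=pr(np.array([502.5,-239.5,80]));print("key",p.round())
cv2.imwrite("pics/m8.png",m)
E
```

```text
clock: 15.92
eef_pos: [501.3, -240.6, 125.1]
eef_rot: [3.137, 0.002, 1.941]
wrist_force: [-0.5, 0.5, -0.4]
finger_gap: 3.2
rows [0.0008 0.0012 0.0651] -0.2 | [ 501.3 -240.6  125.1] [1.797e+02 1.000e-01 1.112e+02] [-0.45  0.47 -0.38] 3.2 15.93
scene [118. 162.] [227. 231.]
tip [-43. 177.]
key [-29. 249.]
top [553. 216.] [656. 318.]
tip [802. 349.]
key [782. 353.]
```

View pics/m8.png

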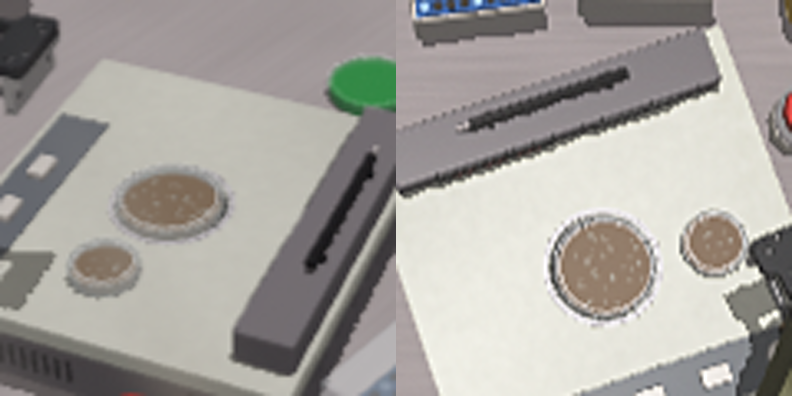

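Top view: the lid spans (552–656, 213–318) against a seated prediction of (553–656, 216–318). It is concentric within the bezel and flat in both views, and the small plate has not moved. Now the zero key: the key top should be met at TCP z ≈ 52, fully down ≈ 47.

```bash
python3 -m handwheel '[[0.001,0.001,0.04,-0.2],[0.001,0.001,0.06,-0.2],[0.001,0.001,0.068,-0.2],[0.001,0.001,0.070,-0.2],[0.001,0.001,0.070,-0.2]]'
for i in 1 2 3 4; do python3 -m handwheel '[[0,0,0.001,0],[0,0,0.001,0]]'| grep -E "eef_pos|force"; done
```

```text
clock: 16.65
eef_pos: [503.0, -237.0, 55.3]
eef_rot: [3.137, 0.002, 1.948]
wrist_force: [-0.4, -0.5, -0.4]
finger_gap: 0.2
eef_pos: [503.2, -237.1, 54.7]
wrist_force: [0.4, 0.6, -0.8]
eef_pos: [503.2, -237.1, 53.7]
wrist_force: [0.5, -0.3, 0.5]
eef_pos: [503.1, -237.1, 52.6]
wrist_force: [1.1, -0.8, 0.3]
eef_pos: [503.2, -237.2, 51.6]
wrist_force: [-0.0, 0.2, 0.8]
```

```bash
for i in 1 2 3 4; do python3 -m handwheel '[[0,0,0.001,0],[0,0,0.001,0]]'| grep -E "eef_pos|force"; done
```

```text
eef_pos: [503.2, -237.1, 50.6]
wrist_force: [-1.2, -0.3, 1.9]
eef_pos: [503.2, -237.1, 49.6]
wrist_force: [-0.5, 0.8, 1.8]
eef_pos: [503.2, -237.1, 48.6]
wrist_force: [-0.5, -0.0, 3.7]
eef_pos: [503.2, -237.2, 47.6]
wrist_force: [-1.2, -0.3, 3.0]
```

```bash
for i in 1 2; do python3 -m handwheel '[[0,0,0.001,0],[0,0,0.001,0]]'| grep -E "eef_pos|force"; done
```

```text
eef_pos: [503.2, -237.2, 46.8]
wrist_force: [-2.3, 1.0, 6.6]
eef_pos: [503.3, -237.2, 46.7]
wrist_force: [-5.4, 3.3, 13.3]
```

Hard stop at z = 46.7 with 13 N, so the key is fully down. Release, retract, and move clear for a last look.

```bash
python3 -m handwheel '[[0,0,-0.004,0],[0,0,-0.01,0],[0,0,-0.05,0],[0,0,-0.1,0],[0,0,-0.12,0]]'
python3 -m handwheel '[[0.03,0.05,0,0],[0.06,0.10,0,0],[0.09,0.15,0,0],[0.09,0.18,0,0],[0.09,0.18,0,0]]'
python3 - <<'E'
from h import *
import cv2
to(500,0,100,111)
A=cams.camera("scene")[150:270,140:300];B=cams.camera("top")[95:275,215:375]
a=cv2.resize(A[:,:,::-1],(420,315),interpolation=cv2.INTER_CUBIC);b=cv2.resize(B[:,:,::-1],(372,420),interpolation=cv2.INTER_CUBIC)
cv2.imwrite("pics/m9.png",np.hstack([cv2.copyMakeBorder(a,0,105,0,0,cv2.BORDER_CONSTANT),b]))
E
```

```text
clock: 19.77
eef_pos: [503.3, -237.5, 169.6]
eef_rot: [3.134, 0.006, 1.948]
wrist_force: [-0.6, -0.4, 0.8]
finger_gap: 0.5
clock: 20.4
eef_pos: [638.4, -86.4, 169.6]
eef_rot: [3.135, 0.005, 1.949]
wrist_force: [-0.8, 0.5, 0.2]
finger_gap: 0.4
rows [ 0.1318 -0.0971  0.0682] 0.7 | [638.4 -86.4 169.6] [179.6   0.3 111.7] [-0.79  0.51  0.24] 0.4 20.4
```

View pics/m9.png

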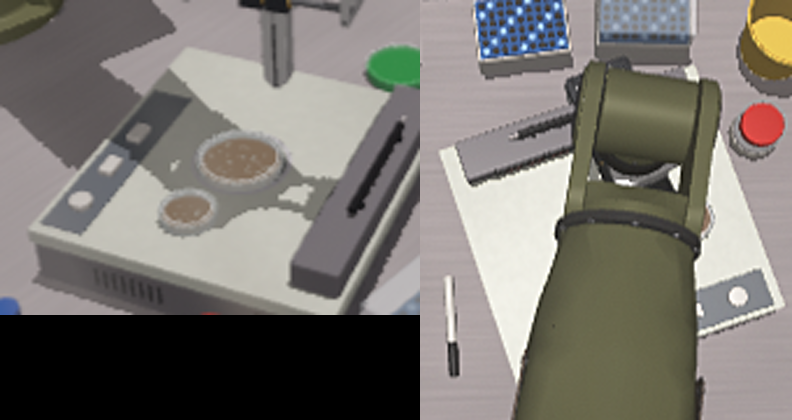

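The dish sits flat in the recess at (240,158). The small plate at (188,210), the pen and the keys are in place, with the round key up at (78,200), and the arm is clear.

```bash
python3 -c "
from cell import manip,read_state
print(manip.sign_off(), read_state()['clock'])"
```

```text
the job is handed in; nothing more can be done
the job is handed in; nothing more can be done
```

I nudged the dish into the recess with the two half-open fingers. With the dish home, I pressed the zero key once with the closed gripper and released it. The job was handed in at about 20 s.

**Dish:** after the push, its lid in the top view matched the predicted seated position to within about 3 enlarged-picture pixels (about 2–3 mm). It looked flat in both views. In the scene camera it sat 6–7 enlarged pixels lower than predicted, which I put down to camera calibration because the recess itself showed a similar offset.

**Zero key:** it bottomed out at TCP z = 46.7 mm with 13 N, about 5 mm below where contact began, and looks up in the last picture. The small plate, pen and jar look unmoved, and so do the oblong keys that are in view. The arm ended in free air with near-zero force.

**Disagreement with the given data:** the fingertips turned out to be 28 mm behind the reported TCP, not 8 mm ahead. The first push therefore passed over the dish without touching it. I found the true height with one light touch on the deck (about 11.5 N upward) and repeated the push.

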